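Put the butter-dish cover and the tray away in the stacked caddies, right face up

TASK

Take the washed white butter-dish cover and the blue tray out of the drainer and put each away lying flat and fully home in a caddy pocket: the white cover in the red caddy with its open side down, the blue tray in the grey caddy with its open side up. Leave both lids standing open, and do not shift or tip any of the other kitchen things.

Things in the scene. Friction and masses are not known exactly. Their poses are not given: they have to be found in the camera images.
- cover: White butter-dish cover, blue panel on its closed back, 180 g: box shell 130 x 62 x 46, walls 4, one 130 x 62 face open. Origin: centre of the end it stands on at the start; own z along the 130 (up at the start), y across the 62, x through the 46, pointing out of the CLOSED back. Starts on end in a drainer socket, closed back towards drainer -y.
- cover_mid (a point): Centre of the cover's 130 x 62 x 46 box, 65 along own z from its origin.
- tray: Blue plastic tray, 180 g: box shell 130 x 62 x 46, walls 4, one 130 x 62 face open. Origin: centre of the end it stands on at the start; own z along the 130 (up at the start), y across the 62, x through the 46, pointing out of the CLOSED back. Starts on end in the other drainer socket, closed back towards drainer -y.
- tray_mid (a point): Centre of the tray's 130 x 62 x 46 box, 65 along own z from its origin.
- drainer: Fixed metal drainer, 230 (own x) x 100 (own y) x 22 high, origin at the centre of its underside. Two sockets at own x = +55 and -55, 68 (x) x 51 (y), 16 deep, their floors 6 above the slab; either part may be in either. Thin decorative wires beside the sockets reach 32.
- caddies: Fixed stack, origin under its centre, front to own -x. Red caddy 280 (x) x 200 (y) x 70 high; grey caddy 140 x 200 on its rear half (own x 0 to 140), top at 125, so a 55 high wall stands 70 from the red pocket's centre. Each flat top has a pocket 68 (x) x 136 (y), 10 deep, chamfered. Stack and drainer may swap between the robot's left and right.
- red_pocket (a point): Centre of the red pocket's floor (10 below the red top, 60 above the slab), axes those of the caddies; the pocket's length runs along y.
- grey_pocket (a point): Centre of the grey pocket's floor (10 below the grey top, 115 above the slab), axes those of the caddies; the pocket's length runs along y.
- red_seat (a point): Point 23 above the red pocket's floor centre: where the centre of a part lying home in the pocket is.
- grey_seat (a point): Point 23 above the grey pocket's floor centre: where the centre of a part lying home in the pocket is.
- red_lid (a joint): Domed red lid (130 x 190, 46 deep), hinged along y on the red caddy's front top edge (own x -140, height 70), stiff. 0 closed, 1.57 straight up, starts 1.8 to 2.1 leaning outwards, its top about 200 above the slab.
- grey_lid (a joint): Domed grey lid (130 x 190, 46 deep), hinged along y on the grey caddy's rear top edge (own x +140, height 125), stiff. 0 closed, 1.57 straight up, starts 1.9 to 2.2 leaning outwards, its top about 245 above the slab.
- tongs: Stainless kitchen tongs lying on the slab, 240 long (own x), 50 wide, 16 high; origin under the middle.
- jug: Glass jug standing upside down, 62 radius at the slab, 156 high, handle to own +y reaching 100; origin at the centre of its underside.
- utensil_pot: White ceramic utensil pot with a blue band, 52 radius, 135 high, fixed utensils sticking out to 255 high; origin at the centre of its underside.
- mug: Terracotta mug, 40 radius, 90 high, handle to own +y; origin at the centre of its underside.
- mill: Dark wooden pepper mill, 28 radius, 150 high; origin at the centre of its underside.
- salt_jar: Small white salt jar, 34 radius, 70 high; origin at the centre of its underside.
Things that resemble listed ones, but are neither listed nor needed, are in the scene too. Of the things shaped like the tray, the blue one is meant.

How it is judged (in metres and radians):
At the end, for the whole second after the job is handed in: Centres of cover and tray within 6 mm of red_seat and grey_seat; cover's closed back up, tray's open face up, each flat to 0.08 rad and lengthwise along its pocket to 0.12 rad (either way round); both at rest (under 0.02 m/s); both lid joints above 1.5 rad (distance between cover_mid and red_seat below 0.006 m and angle between cover's own x axis and vertical below 0.08 rad and angle between the z axis of cover and the y axis of red_pocket, either way round below 0.12 rad and distance between tray_mid and grey_seat below 0.006 m and angle between tray's own x axis and vertical above 3.06 rad and angle between the z axis of tray and the y axis of grey_pocket, either way round below 0.12 rad and linear speed of each of cover, tray below 0.02 m/s and value of joint each of red_lid, grey_lid above 1.5 rad); the robot touches nothing.
It fails at once if one of tongs, jug, utensil pot shifted by more than 30 mm or tipped by more than 0.35 rad (distance of any of tongs, jug, utensil_pot from where it was at the start of the episode above 0.03 m or angle between any of tongs, jug, utensil_pot's own z axis and vertical above 0.35 rad).
It fails at once if one of mug, mill, salt jar shifted by more than 30 mm or tipped by more than 0.35 rad (distance of any of mug, mill, salt_jar from where it was at the start of the episode above 0.03 m or angle between any of mug, mill, salt_jar's own z axis and vertical above 0.35 rad).
It fails at once if a lid is pushed below 1.5 rad (value of joint any of red_lid, grey_lid below 1.5 rad).
It also fails if it takes over 70 s, if anything falls off the work surface, if the arm or the gripper's body presses on something with over 40 N, if the wrist force passes 120 N, or if a joint passes its speed limit or range.

ROBOT

A 7-joint arm with a two-finger parallel gripper is mounted at the origin on the work surface. World frame = base frame: x ahead of the robot, y to its left, z up, the work surface at z = 0. Lengths are in mm, angles in degrees, forces in N, time in s.
With the tool pointing down it reaches from about 425 to 825 mm from the base axis. Payload 3.6 kg.
Tool frame: the origin (TCP) lies at the centre of the arm's flange, where the gripper is bolted on; the fingertips stand 173 mm ahead of it and the grasp point (between the pads) lies 155 mm ahead of it; z points along the fingers, y is the line along which they close (so a half turn about z gives the same grasp; the last joint's range is limited). The gripper opens to 85 mm and grips with 20 to 120 N. Pads are 22 mm wide; open, the fingers measure 114 mm over their backs; the gripper's body (76 mm by 85 mm) begins 54 mm behind the grasp point. The pads swing forward as they close: fully open they stand 13 mm farther back than shut.
Start: joints at [-65.231, 35.231, -0.722, 81.555, 0.464, 63.22, -2.315], TCP at [287.841, 582.772, 404.697] pointing down, gripper open.
Joint ranges: [-178.69, 178.69], [-17.37, 117.87], [-77.05, 75.6], [15.02, 138.74], [-78.02, 258.01], [0.78, 113.62], [-162.83, 162.83]. Speed limits (degrees/s): [159.86, 159.86, 180, 180, 180, 180, 180].

INTERFACE

Orientations are given as a 3x3 rotation matrix whose columns are the frame's x, y, z axes.
In Python, from rig import * gives the robot as it stands.
- The arm moves only by the tool drive_tool, never from a script. Its argument "steps" is one flat list of numbers, 7 for each row, row after row: the shift along the tool's x, y, z in cm, then the turn, a rotation vector about the tool's x, y, z in degrees, then the gripper's target within -1 to 1 (fully open at 1, half-way at 0, shut at -1). A call has 1 to 12 rows; each row is the pose to reach, as a shift and turn from the pose commanded when the call began, along the tool's axes at that moment; what a row does not reach only later rows make up. A row lasts 1/12 s, in which the tool goes at most 41.7 mm and 7.16 degrees, less where a joint would pass 70% of its speed; a pose out of reach is approached as far as the arm can. A call with a gripper value outside its range is refused whole. The fingers move at their own pace and stop on an object; the grip force is fixed at half the most. Time passes only in rows, so rows that repeat a pose let the fingers close. It gives the time, the measured TCP pose, the force, the opening and the grip force at its end, in the units of the state.
- sense(): the state, without advancing time (a new reading comes with each control period).
- capture(name): name is "scene" or "top"; returns a dict with "frame" (480x640x3 uint8, blue, green, red), "range_z" (480x640 float32, mm along the optical axis (not along the pixel's ray), 0 where there is no reading), "fx", "fy", "cx", "cy" (pixels), "dist_coeffs" ([k1, k2, p1, p2, k3] as OpenCV has them; the pictures are not rectified), "T" (4x4, takes a point from camera to world coordinates). Camera axes: x right, y down, z forward; pixel columns grow to the right and rows downward; lengths in mm; the calibration is good to about 2 mm. A picture is of the moment at which its call begins.
- sign_off(): hands the job in; it is judged then, once.
The state is a dict: "time_s": time; "joints": joint angles; "joint_vel": joint speeds; "tau": joint torques, N m; "position": TCP position; "eef_rot": TCP orientation; "ft_force": force on the tool from outside, world axes, zero at the start; "wrist_torque": the same for the moment, N m; "gripper_width": opening from 0.0 (shut) to 1.0 (fully open); "finger_force": force on a finger pad.
Only numpy, scipy, OpenCV 4.12 (cv2) and the standard library are available. Lean on these libraries where they do the work, as an engineer would, in place of code of your own. Each camera call takes 0.05 s, during which the arm holds its last target. There are 200 camera calls.

## Working session

There is one attempt and no reset: what is moved stays moved. The work goes in short steps, Python scripts to look and compute and a tool call to move; the robot and the scene stay as the last step left them, time stands still between calls to the robot, and variables do not carry over. Pictures are saved under pics/ and viewed, at most 10 in all, crops included, and the job is handed in when it is done.

Besides the shell and the picture viewer there is one more tool, called after "Call:" in YAML: its name, and indented under it one key for each argument. drive_tool: Moves the arm, as the interface text tells. Its arguments: {"type":"object","properties":{"steps":{"type":"array"}},"required":["steps"]}

```bash
ls; mkdir -p pics
python3 - <<'E'
from rig import *
import cv2,numpy as np
for n in("scene","top"):
    c=capture(n);cv2.imwrite(f"pics/{n}0.png",c["frame"]);np.savez(f"{n}0.npz",**c)
    print(n,c["fx"],c["cx"],c["cy"],c["dist_coeffs"],np.round(c["T"],3).tolist())
s=sense();print(s["time_s"],s["position"],np.round(s["eef_rot"],3).tolist(),s["gripper_width"])
E
```

```text
pics
scene 531.2464288612989 323.1203357524849 241.47884426369262 [-0.0168809  0.         0.         0.         0.       ] [[-0.336, 0.804, -0.491, 1239.428], [0.942, 0.282, -0.182, 274.821], [-0.008, -0.523, -0.852, 1300.065], [0.0, 0.0, 0.0, 1.0]]
top 466.37454231689924 322.1139733486137 234.28768128069362 [-0.01102882  0.          0.          0.          0.        ] [[0.013, -0.975, 0.222, 341.603], [-1.0, -0.013, 0.004, -7.006], [-0.001, -0.222, -0.975, 1123.57], [0.0, 0.0, 0.0, 1.0]]
0.1 [287.73271208 582.52834818 403.64419882] [[-0.897, 0.443, -0.001], [0.443, 0.897, -0.002], [-0.0, -0.002, -1.0]] 1.000129175664884
```

View pics/scene0.png

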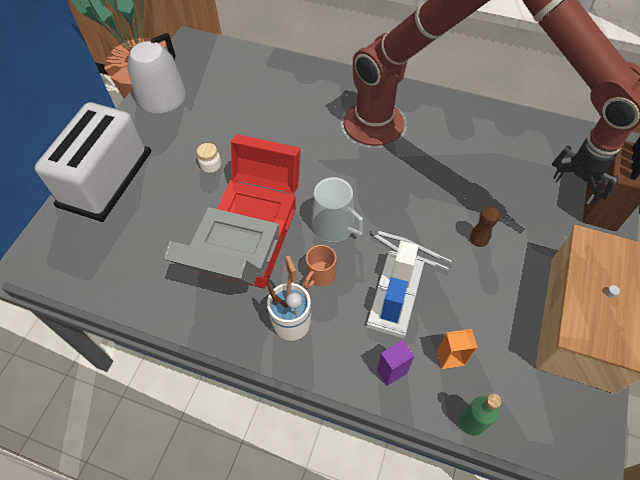

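View pics/top0.png

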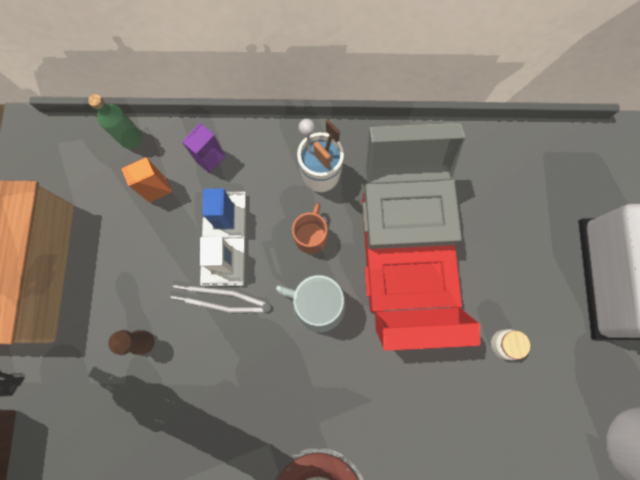

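The top view has the drainer at about (223,235): white cover at (215,252), blue tray at (217,207). The caddies are at (412,245), with the grey one at the rear (far side) and the red lid nearest the robot. The purple (205,148) and orange (148,180) boxes have a similar shape to the tray but the wrong colour, and neither is in the drainer. I'll check the blue one in an enlarged crop.

```bash
cat > h.py <<'E'
import numpy as np,cv2
def cloud(c):
    K=np.array([[c["fx"],0,c["cx"]],[0,c["fy"],c["cy"]],[0,0,1.]])
    v,u=np.mgrid[:480,:640]
    p=cv2.undistortPoints(np.dstack([u,v]).reshape(-1,1,2).astype(np.float32),K,np.array(c["dist_coeffs"])).reshape(480,640,2)
    z=np.asarray(c["range_z"],float)
    P=np.dstack([p[...,0]*z,p[...,1]*z,z]);T=np.asarray(c["T"])
    W=P@T[:3,:3].T+T[:3,3];W[z<=0]=np.nan
    return W
def rect(W,m):
    return cv2.minAreaRect(W[m][:,:2].astype(np.float32)),int(m.sum()),np.round(np.median(W[m],0),1)
E
python3 - <<'E'
from h import *
for n in("top","scene"):
    c=dict(np.load(n+"0.npz"));W=cloud(c);f=c["frame"].astype(int)
    hsv=cv2.cvtColor(c["frame"],cv2.COLOR_BGR2HSV).astype(int)
    x,y,z=W[...,0],W[...,1],W[...,2]
    red=(hsv[...,1]>150)&((hsv[...,0]<4)|(hsv[...,0]>176))
    blue=(abs(hsv[...,0]-112)<10)&(hsv[...,1]>140)
    st=(y<-50)&(y>-350)
    def s(l,m):
        m=cv2.morphologyEx(m.astype(np.uint8),cv2.MORPH_OPEN,np.ones((2,2)))>0
        if m.sum()>10:print(n,l,rect(W,m))
    s("greytop",st&(abs(z-125)<4)&(hsv[...,1]<60))
    s("greyfloor",st&(abs(z-115)<3.5)&(hsv[...,1]<60)&(x>400))
    s("redtop",st&red&(abs(z-70)<4))
    s("redfloor",st&red&(abs(z-60)<3.5))
    d=(y>100)&(y<350)&(x>350)&(x<750)
    s("blue top",d&blue&(z>125)&(z<150))
    s("white top",d&(hsv[...,1]<60)&(z>125)&(z<150))
    s("drainer",d&(hsv[...,1]<60)&(abs(z-22)<4))
    lid=st&(z>140)&(x<450);s("redlid",lid&red);print("zmax",np.nanmax(z[lid&red]) if (lid&red).any() else 0)
    s("greylid",st&(z>160)&(x>640))
    for l,bx in dict(jug=((40,250),(280,480),100),mug=((0,120),(450,600),70),pot=((-100,100),(600,760),120),mill=((380,600),(200,400),100)).items():
        s(l,(y>bx[0][0])&(y<bx[0][1])&(x>bx[1][0])&(x<bx[1][1])&(z>bx[2]))
t=cv2.imread("pics/top0.png")[170:300,170:280];s=cv2.imread("pics/scene0.png")[225:345,360:460]
cv2.imwrite("pics/c1.png",np.hstack([cv2.resize(t,(400,480),interpolation=2),cv2.resize(s,(400,480),interpolation=2)]))
E
```

```text
top greytop (((nan, nan), (0.0, 0.0), 0.0), 4158, array([nan, nan, nan]))
top greyfloor (((673.9827880859375, -212.3037567138672), (149.46902465820312, 172.8118133544922), 12.187969207763672), 2062, array([nan, nan, nan]))
top redtop (((471.329833984375, -229.78628540039062), (172.39849853515625, 219.07383728027344), 7.027237415313721), 3952, array([nan, nan, nan]))
top redfloor (((444.4088134765625, -225.27545166015625), (144.7530975341797, 160.21116638183594), 4.041135787963867), 1602, array([nan, nan, nan]))
top blue top (((634.484375, 236.4859161376953), (59.5692138671875, 39.93367004394531), 5.817571640014648), 519, array([nan, nan, nan]))
top white top (((525.9490966796875, 233.7715301513672), (61.03358459472656, 43.81754684448242), 4.590657711029053), 628, array([nan, nan, nan]))
top drainer (((578.388427734375, 236.02438354492188), (224.22425842285156, 98.77057647705078), 1.9674190282821655), 1506, array([nan, nan, nan]))
top redlid (((356.3685607910156, -252.10540771484375), (63.41633605957031, 253.6593475341797), 2.319002628326416), 2224, array([nan, nan, nan]))
zmax 197.13
[... 1824 characters left out ...]
1003, array([nan, nan, nan]))
zmax 266.8236716059214
scene greylid (((nan, nan), (0.0, 0.0), 0.0), 1979, array([nan, nan, nan]))
scene jug (((373.89666748046875, 58.35432815551758), (184.645751953125, 55.259735107421875), 8.166910171508789), 320, array([nan, nan, nan]))
scene mug (((478.90179443359375, 46.43293762207031), (92.9204330444336, 214.01815795898438), 77.09150695800781), 753, array([nan, nan, nan]))
scene pot (((699.7466430664062, -47.42713928222656), (219.04232788085938, 146.3978271484375), 43.87464904785156), 570, array([nan, nan, nan]))
scene mill (((-144.63275146484375, 598.01220703125), (253.79385375976562, 1072.7408447265625), 77.01981353759766), 8742, array([nan, nan, nan]))
```

View pics/c1.png

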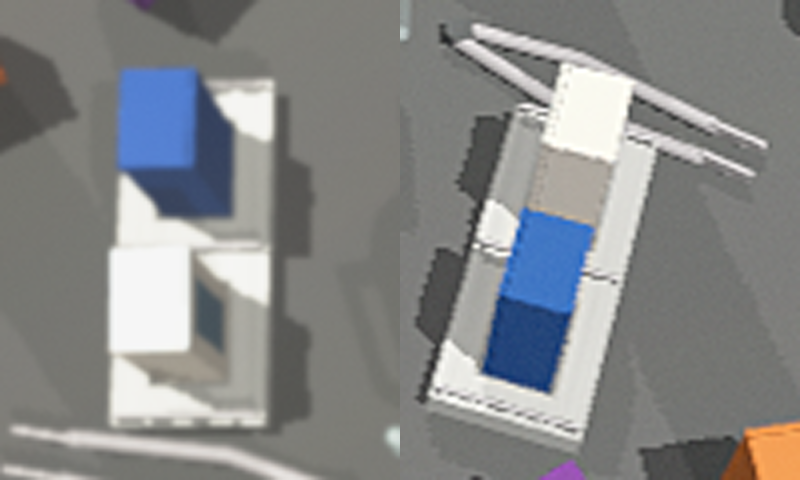

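The crop confirms it. The blue tray (left crop 160,130) stands in the far socket. The white cover with the blue back panel (210,310) stands in the near socket, its panel facing world -y. Next I'll refine the geometry.

Run:
```python
from h import *
def cc(W,m,l,seed=None):
    m=m&np.isfinite(W).all(2)
    n,L,S,_=cv2.connectedComponentsWithStats(m.astype(np.uint8),connectivity=4)
    if n<2:return
    i=1+np.argmax(S[1:,4]);q=W[L==i]
    r=cv2.minAreaRect(q[:,:2].astype(np.float32));print(l,[np.round(a,1) for a in r],len(q),np.round(q.mean(0),1))
for n in("top","scene"):
    c=dict(np.load(n+"0.npz"));W=cloud(c)
    hsv=cv2.cvtColor(c["frame"],cv2.COLOR_BGR2HSV).astype(int)
    x,y,z=W[...,0],W[...,1],W[...,2]
    red=(hsv[...,1]>150)&((hsv[...,0]<6)|(hsv[...,0]>174))
    blue=(abs(hsv[...,0]-112)<12)&(hsv[...,1]>140);st=(y<-50)&(y>-350);gr=hsv[...,1]<70
    d=(y>100)&(y<350)&(x>350)&(x<750)
    print(n)
    cc(W,st&gr&(abs(z-125)<3.5),"greytop");cc(W,st&gr&(abs(z-115)<4),"greyfl")
    cc(W,st&red&(abs(z-70)<3.5),"redtop");cc(W,st&red&(abs(z-60)<4),"redfl")
    cc(W,d&blue&(z>131),"blue");cc(W,d&gr&(z>131),"white");cc(W,d&gr&(abs(z-22)<4),"drain")
    cc(W,st&red&(z>185)&(z<260)&(x<450),"redlidtop");cc(W,st&gr&(z>225)&(x>640),"greylidtop")
    cc(W,(hsv[...,0]<14)&(hsv[...,1]>110)&(abs(y-30)<60)&(x>420)&(x<600)&(z>70)&(z<110),"mug")
    cc(W,(abs(y-20)<130)&(x>280)&(x<470)&(z>148)&(z<165),"jug")
    cc(W,(abs(y)<120)&(x>600)&(x<800)&(z>125)&(z<142),"pot")
    cc(W,(y>280)&(y<500)&(x>250)&(x<500)&(z>120)&(z<160),"mill")
```

```text
top
greytop [array([ 633.7, -202.5]), array([161.9, 199.1]), np.float64(3.7)] 3950 [ 631.9 -201.9  125. ]
greyfl [array([ 624.2, -204.2]), array([ 69.2, 138.5]), np.float64(4.3)] 1705 [ 624.9 -205.7  115.2]
redtop [array([ 469.4, -213. ]), array([169.8, 199.8]), np.float64(3.2)] 3865 [ 469.9 -212.7   70.1]
redfl [array([ 484.7, -214.1]), array([ 68.8, 136.3]), np.float64(3.9)] 1652 [ 484.2 -214.3   60.3]
blue [array([636.7, 238.2]), array([60.2, 44.5]), np.float64(2.4)] 518 [636.4 238.2 135.9]
white [array([527.2, 235.3]), array([63.3, 45.5]), np.float64(3.7)] 605 [526.9 235.4 136. ]
drain [array([579.6, 236.7]), array([225.9, 101.5]), np.float64(1.5)] 1552 [564.9 220.3  22. ]
redlidtop [array([ 357.5, -220. ]), array([ 33.3, 188.8]), np.float64(3.1)] 1295 [ 360.1 -219.4  189.7]
greylidtop [array([ 758.6, -194.6]), array([ 50.3, 188.9]), np.float64(3.6)] 1549 [ 759.6 -193.8  238.3]
mug [array([573.3,  25.9]), array([50.6, 75.8]), np.float64(0.2)] 153 [565.2  25.1  86.9]
jug [array([420.5,   2.3]), array([ 96.6, 101.5]), np.float64(0.1)] 1952 [421.4   2.  156.5]
pot [array([745. ,   3
[... 725 characters left out ...]
] 398 [531.7 238.5 137.5]
drain [array([586.5, 239.5]), array([231.1, 100. ]), np.float64(1.6)] 1001 [618.9 251.5  22.6]
redlidtop [array([ 358.3, -218.5]), array([ 41.6, 191.8]), np.float64(4.3)] 491 [ 361.5 -219.   190.9]
greylidtop [array([ 761.7, -193.4]), array([ 49.7, 193.4]), np.float64(4.2)] 1602 [ 764.1 -189.9  239.5]
mug [array([575. ,  28.5]), array([78.9, 48.2]), np.float64(89.4)] 167 [568.3  22.2  84.6]
jug [array([422. ,   4.3]), array([ 96.5, 103.6]), np.float64(3.4)] 950 [426.3   5.4 157.5]
pot [array([ 671.6, -109.2]), array([141.4,  21.3]), np.float64(0.6)] 210 [ 655.7 -108.1  128.6]
mill [array([339.3, 414.1]), array([48.6, 46.3]), np.float64(59.1)] 272 [343.7 414.2 136.1]
```

```bash
cat >> h.py <<'E'
from scipy.spatial.transform import Rotation as R
def rot(tilt,yaw):
    # tool y along yawed X, z=(0,sin t,-cos t) before yaw
    t=np.radians(tilt);z=np.array([0,np.sin(t),-np.cos(t)]);y=np.array([1.,0,0])
    return R.from_euler('z',yaw,degrees=True).as_matrix()@np.column_stack([np.cross(y,z),y,z])
def go(s,G,Rt,back=0,reach=155):
    """rows for putting the grasp point at G, 'back' mm off along the tool"""
    p=np.array(G)-(reach+back)*Rt[:,2];R0=np.asarray(s["eef_rot"])
    d=R0.T@(p-s["position"]);r=R.from_matrix(R0.T@Rt).as_rotvec(degrees=True)
    print("tcp",np.round(p,1),"shift_cm",np.round(d/10,2),"rot",np.round(r,2))
def st(s):
    Rm=np.asarray(s["eef_rot"]);print("t",round(s["time_s"],2),"pos",np.round(s["position"],1),"grasp",np.round(s["position"]+155*Rm[:,2],1),"z",np.round(Rm[:,2],3),"y",np.round(Rm[:,1],3),"j",np.round(s["joints"],0),"F",np.round(s["ft_force"],1),"w",round(float(s["gripper_width"]),3),round(float(np.max(s["finger_force"])),1))
E
python3 - <<'E'
from h import *;from rig import *
s=sense();st(s);Rt=rot(45,1.6)
go(s,(528.3,180,300),Rt,0);go(s,(528.3,226.5,91),Rt,100)
E
```

```text
t 0.1 pos [287.7 582.5 403.6] grasp [287.6 582.2 248.6] z [-0.001 -0.002 -1.   ] y [ 0.443  0.897 -0.002] j [-65.  35.  -1.  82.   0.  63.  -2.] F [ 0.5 -0.1 -0.8] w 1.0 0.0
tcp [531.4  70.4 409.6] shift_cm [-44.52 -35.13  -0.51] rot [-24.46  40.49  58.72]
tcp [533.3  46.3 271.3] shift_cm [-45.77 -37.18  13.32] rot [-24.46  40.49  58.72]
```

Call:
drive_tool:
  steps: [-44.5,-35.1,-0.5,-24.5,40.5,58.7,1,-44.5,-35.1,-0.5,-24.5,40.5,58.7,1,-44.5,-35.1,-0.5,-24.5,40.5,58.7,1,-44.5,-35.1,-0.5,-24.5,40.5,58.7,1,-44.5,-35.1,-0.5,-24.5,40.5,58.7,1,-44.5,-35.1,-0.5,-24.5,40.5,58.7,1,-44.5,-35.1,-0.5,-24.5,40.5,58.7,1,-44.5,-35.1,-0.5,-24.5,40.5,58.7,1,-44.5,-35.1,-0.5,-24.5,40.5,58.7,1,-44.5,-35.1,-0.5,-24.5,40.5,58.7,1,-44.5,-35.1,-0.5,-24.5,40.5,58.7,1,-44.5,-35.1,-0.5,-24.5,40.5,58.7,1]

```text
time_s: 1.1
position: [502.9, 128.4, 408.6]
eef_rot: [[-0.016, 1.0, -0.018], [0.704, 0.024, 0.71], [0.71, -0.001, -0.704]]
ft_force: [1.1, -0.0, -0.3]
gripper_width: 1.0
finger_force: 0.0
```

Run:
```python
from h import *;from rig import *
s=sense();st(s);Rt=rot(45,1.6)
go(s,(528.3,226.5,91),Rt,100)
```

```text
t 1.1 pos [502.9 128.4 408.6] grasp [500.1 238.4 299.4] z [-0.018  0.71  -0.704] y [ 1.     0.024 -0.001] j [ -1.  25.  -8. 108. -53.  56.  28.] F [ 1.1 -0.  -0.3] w 1.0 0.0
tcp [533.3  46.3 271.3] shift_cm [-15.58   2.86   3.79] rot [ 0.12 -0.21 -0.19]
```

Call:
drive_tool:
  steps: [-15.6,2.9,3.8,0,0,0,1,-15.6,2.9,3.8,0,0,0,1,-15.6,2.9,3.8,0,0,0,1,-15.6,2.9,3.8,0,0,0,1,-15.6,2.9,3.8,0,0,0,1,-15.6,2.9,3.8,0,0,0,1,-15.6,2.9,3.8,0,0,0,1]

```text
time_s: 1.68
position: [534.2, 50.0, 272.3]
eef_rot: [[-0.022, 1.0, -0.02], [0.704, 0.029, 0.71], [0.71, 0.001, -0.704]]
ft_force: [0.1, -0.2, -0.1]
gripper_width: 1.003
finger_force: 0.0
```

Run:
```python
from h import *;from rig import *
s=sense();st(s);Rt=rot(45,1.6)
go(s,(528.3,226.5,91),Rt,0)
c=capture("top");s2=capture("scene");cv2.imwrite("pics/a1.png",np.hstack([cv2.resize(c["frame"][100:380,130:430],(400,373)),cv2.resize(s2["frame"][60:360,230:530],(400,373))]))
```

```text
t 1.68 pos [534.2  50.  272.3] grasp [531.1 160.  163.2] z [-0.02   0.71  -0.704] y [1.    0.029 0.001] j [  7.  39.  -8. 110. -56.  51.  48.] F [ 0.1 -0.2 -0.1] w 1.003 0.0
tcp [531.4 116.9 200.6] shift_cm [-0.37 -0.1   9.8 ] rot [ 0.01 -0.25  0.11]
```

View pics/a1.png

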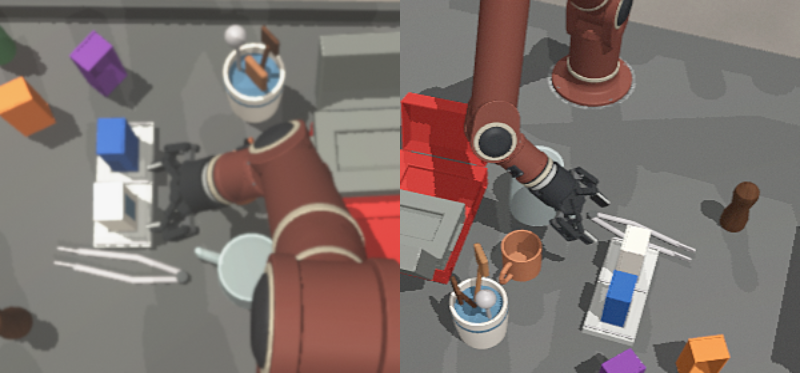

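The gripper is tilted and lined up with the cover at left crop (115,210), and it clears the jug and mug. Advancing and closing.

Call:
drive_tool:
  steps: [-0.35,-0.15,3,0,0,0,1,-0.35,-0.15,6,0,0,0,1,-0.35,-0.15,8,0,0,0,1,-0.35,-0.15,9.8,0,0,0,1,-0.35,-0.15,9.8,0,0,0,1,-0.35,-0.15,9.8,0,0,0,1]

```text
time_s: 2.28
position: [530.8, 117.4, 201.4]
eef_rot: [[-0.024, 1.0, -0.02], [0.704, 0.031, 0.709], [0.71, 0.003, -0.705]]
ft_force: [0.0, 0.3, -0.3]
gripper_width: 1.001
finger_force: 0.0
```

Call:
drive_tool:
  steps: [0,0,0,0,0,0,-1,0,0,0,0,0,0,-1,0,0,0,0,0,0,-1,0,0,0,0,0,0,-1,0,0,0,0,0,0,-1,0,0,0,0,0,0,-1]

```text
time_s: 2.78
position: [532.1, 115.1, 201.7]
eef_rot: [[-0.021, 1.0, -0.015], [0.705, 0.026, 0.709], [0.709, 0.005, -0.705]]
ft_force: [2.0, -2.7, 6.9]
gripper_width: 0.715
finger_force: 65.2
```

Run:
```python
from h import *;from rig import *
s=sense();st(s);Rt=rot(45,1.6)
go(s,(528.3,226.5,91),Rt,0)
go(s,(528.3,226.5,310),Rt,0)
```

```text
t 2.78 pos [532.1 115.1 201.7] grasp [529.8 225.   92.4] z [-0.015  0.709 -0.705] y [1.    0.026 0.005] j [  3.  46. -13. 112. -66.  40.  55.] F [ 2.  -2.7  6.9] w 0.715 65.2
tcp [531.4 116.9 200.6] shift_cm [ 0.06 -0.07  0.21] rot [ 0.29 -0.18  0.1 ]
tcp [531.4 116.9 419.6] shift_cm [ 15.59   0.04 -15.22] rot [ 0.29 -0.18  0.1 ]
```

Call:
drive_tool:
  steps: [0.7,0,-0.7,0,0,0,-1,1.8,0,-1.8,0,0,0,-1,3.5,0,-3.5,0,0,0,-1,6,0,-6,0,0,0,-1,8.5,0,-8.5,0,0,0,-1,11,0,-11,0,0,0,-1,13.5,0,-13.2,0,0,0,-1,15.6,0,-15.2,0,0,0,-1,15.6,0,-15.2,0,0,0,-1,15.6,0,-15.2,0,0,0,-1]

```text
time_s: 3.62
position: [530.0, 118.2, 419.7]
eef_rot: [[-0.024, 1.0, -0.017], [0.706, 0.029, 0.708], [0.708, 0.005, -0.706]]
ft_force: [-0.6, -0.3, -2.4]
gripper_width: 0.715
finger_force: 65.3
```

Run:
```python
from h import *;from rig import *
s=sense();st(s)
c=capture("top");s2=capture("scene");np.savez("t1.npz",**c);np.savez("s1.npz",**s2)
cv2.imwrite("pics/a2.png",np.hstack([cv2.resize(c["frame"][100:380,130:430],(400,373)),cv2.resize(s2["frame"][60:360,230:530],(400,373))]))
go(s,(500,0,300),rot(0,3.5));go(s,(484,-190,250),rot(-45,3.5))
```

```text
t 3.62 pos [530.  118.2 419.7] grasp [527.4 227.9 310.2] z [-0.017  0.708 -0.706] y [1.    0.029 0.005] j [ -1.  26.  -6. 103. -51.  59.  27.] F [-0.6 -0.3 -2.4] w 0.715 65.3
tcp [500.   0. 455.] shift_cm [ -5.77  -3.32 -10.81] rot [  1.02 -45.06  -1.64]
tcp [477.3 -80.6 359.6] shift_cm [-18.16  -5.87  -9.74] rot [  0.34 -90.05  -2.06]
```

View pics/a2.png

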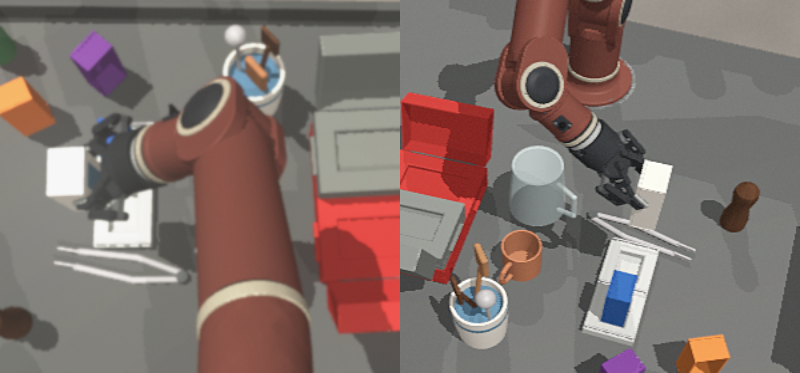

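The cover is held upright and level above its empty socket (left crop 68,175). Now I'll carry it over and tilt it, going high above the mug.

Call:
drive_tool:
  steps: [-5.8,-3.3,-10.8,1,-45,-1.6,-1,-5.8,-3.3,-10.8,1,-45,-1.6,-1,-5.8,-3.3,-10.8,1,-45,-1.6,-1,-5.8,-3.3,-10.8,1,-45,-1.6,-1,-5.8,-3.3,-10.8,1,-45,-1.6,-1,-5.8,-3.3,-10.8,1,-45,-1.6,-1,-18.2,-5.9,-9.7,0.3,-90,-2.1,-1,-18.2,-5.9,-9.7,0.3,-90,-2.1,-1,-18.2,-5.9,-9.7,0.3,-90,-2.1,-1,-18.2,-5.9,-9.7,0.3,-90,-2.1,-1,-18.2,-5.9,-9.7,0.3,-90,-2.1,-1,-18.2,-5.9,-9.7,0.3,-90,-2.1,-1]

```text
time_s: 4.72
position: [476.0, -80.8, 355.6]
eef_rot: [[-0.049, 0.998, 0.033], [0.752, 0.059, -0.656], [-0.657, -0.007, -0.754]]
ft_force: [0.2, 0.7, -2.7]
gripper_width: 0.717
finger_force: 66.5
```

Run:
```python
from h import *;from rig import *
s=sense();st(s)
go(s,(484,-190,250),rot(-45,3.5));go(s,(484,-194,160),rot(-45,3.5))
```

```text
t 4.72 pos [476.  -80.8 355.6] grasp [ 481.2 -182.5  238.7] z [ 0.033 -0.656 -0.754] y [ 0.998  0.059 -0.007] j [-29.  31.  38. 117.  37.  39. -22.] F [ 0.2  0.7 -2.7] w 0.717 66.5
tcp [477.3 -80.6 359.6] shift_cm [-0.26  0.13 -0.31] rot [-0.38 -3.93  0.18]
tcp [477.3 -84.6 269.6] shift_cm [5.36 0.17 6.73] rot [-0.38 -3.93  0.18]
```

Call:
drive_tool:
  steps: [1.3,0.1,1.5,-0.4,-4,0.2,-1,2.7,0.1,3.5,-0.4,-4,0.2,-1,4,0.2,5.2,-0.4,-4,0.2,-1,5.4,0.2,6.7,-0.4,-4,0.2,-1,5.4,0.2,6.7,-0.4,-4,0.2,-1,5.4,0.2,6.7,-0.4,-4,0.2,-1,5.4,0.2,6.7,-0.4,-4,0.2,-1]

```text
time_s: 5.3
position: [479.0, -83.4, 271.5]
eef_rot: [[-0.041, 0.998, 0.046], [0.708, 0.062, -0.703], [-0.705, 0.004, -0.71]]
ft_force: [-0.4, 0.6, -0.5]
gripper_width: 0.715
finger_force: 66.4
```

Run:
```python
from h import *;from rig import *
s=sense();st(s);G=s["position"]+155*np.asarray(s["eef_rot"])[:,2]
im=[]
for n in("top","scene"):
    c=capture(n);np.savez(n+"2.npz",**c);W=cloud(c);x,y,z=W[...,0],W[...,1],W[...,2]
    f=cv2.cvtColor(c["frame"],cv2.COLOR_BGR2HSV).astype(int)
    ar=(x>430)&(x<550)&(y<-120)&(y>-320)&(z>148-8)&(z<190)
    m=ar&np.isfinite(z)
    k,L,S,_=cv2.connectedComponentsWithStats(m.astype(np.uint8),connectivity=4)
    i=1+np.argmax(S[1:,4]);q=W[L==i];print(n,len(q),S[i])
    white=ar&(f[...,1]<60)&(f[...,2]>120)|ar&(abs(f[...,0]-108)<15)&(f[...,1]>60)
    q=W[white&np.isfinite(z)]
    if len(q)>50:
        z0=np.median(q[:,2]);q=q[abs(q[:,2]-z0)<6]
        A=np.c_[q[:,:2]-q[:,:2].mean(0),np.ones(len(q))];co=np.linalg.lstsq(A,q[:,2],rcond=None)[0]
        print(n,"top plane z",co.round(3),"rect",cv2.minAreaRect(q[:,:2].astype(np.float32)),np.percentile(q,[1,99],axis=0).round(1).tolist())
    im.append(cv2.resize(c["frame"][180:340,330:530] if n=="top" else c["frame"][120:280,180:380],(400,320),interpolation=2))
cv2.imwrite("pics/a3.png",np.hstack(im))
```

```text
t 5.3 pos [479.  -83.4 271.5] grasp [ 486.2 -192.4  161.5] z [ 0.046 -0.703 -0.71 ] y [0.998 0.062 0.004] j [-31.  42.  42. 121.  43.  26. -34.] F [-0.4  0.6 -0.5] w 0.715 66.4
top 1704 [ 401  250   56   44 1704]
top top plane z [-1.80000e-02  7.00000e-03  1.71466e+02] rect ((486.3651428222656, -223.67425537109375), (76.3809814453125, 109.19862365722656), 4.080440044403076) [[453.3, -277.3, 166.9], [518.1, -170.9, 175.9]]
scene 907 [223 171  46  32 907]
scene top plane z [-2.80000e-02  6.00000e-03  1.73262e+02] rect ((490.5119323730469, -218.95657348632812), (78.3377685546875, 121.42735290527344), 8.832740783691406) [[455.4, -276.8, 167.4], [522.6, -168.2, 178.3]]
```

View pics/a3.png

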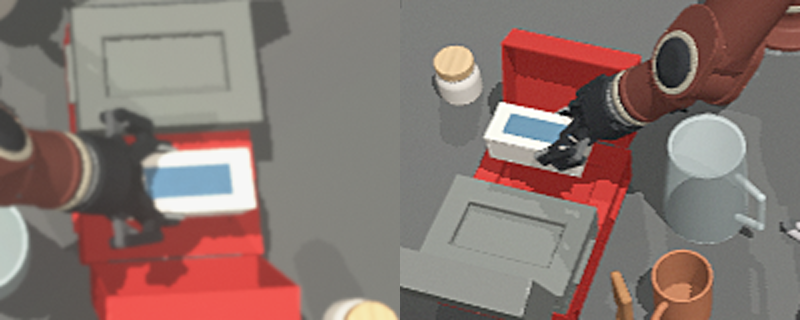

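The cover is level over the red pocket with its blue panel up (left crop 195,180). Next I'll measure its lateral centre on the free end.

Run:
```python
from h import *
for n in("top","scene"):
    c=dict(np.load(n+"2.npz"));W=cloud(c);x,y,z=W[...,0],W[...,1],W[...,2]
    m=(abs(z-172)<6)&(x>430)&(x<550)&(y<-225)&(y>-320)
    q=W[m];r=cv2.minAreaRect(q[:,:2].astype(np.float32));print(n,len(q),r)
    b=R.from_euler('z',3.5,degrees=True).as_matrix()[:2,:2]
    loc=(q[:,:2]-[483.5,-213.6])@b  # caddie frame about red pocket
    print(np.percentile(loc,[0,1,5,50,95,99,100],axis=0).round(1).T.tolist(), np.polyfit(loc[:,0],q[:,2],1).round(3))
    # left/right edge per length bin for yaw
    for a in range(-60,-12,12):
        k=(loc[:,1]>a)&(loc[:,1]<a+12)
        if k.sum()>20:print(a,loc[k,0].min().round(1),loc[k,0].max().round(1))
```

```text
top 773 ((487.5811462402344, -250.57656860351562), (62.35885238647461, 55.357364654541016), 4.080440044403076)
[[-29.5, -29.0, -27.0, 0.4, 29.6, 32.4, 33.2], [-65.0, -64.1, -62.1, -37.6, -14.2, -12.1, -9.8]] [-2.00000e-02  1.71345e+02]
-60 -28.9 31.9
-48 -28.8 32.1
-36 -29.5 32.9
-24 -29.5 32.4
scene 377 ((490.6100769042969, -252.63604736328125), (53.38740158081055, 68.75050354003906), 88.79896545410156)
[[-28.2, -26.2, -23.1, 6.8, 35.4, 36.8, 40.1], [-64.9, -63.9, -61.8, -38.3, -15.5, -13.2, -10.1]] [-3.30000e-02  1.73202e+02]
-60 -28.0 36.4
-48 -26.0 38.4
-36 -26.4 40.1
-24 -28.2 36.4
```

Call:
drive_tool:
  steps: [1.2,-0.1,1.2,0,0,0,-1,2.4,-0.1,2.4,0,0,0,-1,3.2,-0.1,3.2,0,0,0,-1,3.7,-0.1,3.7,0,0,0,-1,3.8,-0.1,3.8,0,0,0,-1,3.8,-0.1,3.8,0,0,0,-1,3.8,-0.1,3.8,0,0,0,-1]

```text
time_s: 5.98
position: [478.6, -83.2, 218.4]
eef_rot: [[-0.04, 0.998, 0.048], [0.709, 0.063, -0.703], [-0.704, 0.006, -0.71]]
ft_force: [-0.4, -0.7, -0.9]
gripper_width: 0.714
finger_force: 66.5
```

```bash
cat > chk.py <<'E'
from h import *;from rig import *
s=sense();st(s)
def face(C,zr,yl,tag,yaw=3.5):
    b=R.from_euler('z',yaw,degrees=True).as_matrix()[:2,:2]
    for n in("top","scene"):
        c=capture(n);np.savez(n+tag+".npz",**c);W=cloud(c);q=W[np.isfinite(W).all(2)]
        loc=(q[:,:2]-C)@b;k=(abs(loc[:,0])<45)&(loc[:,1]>yl[0])&(loc[:,1]<yl[1])&(abs(q[:,2]-zr)<6);loc=loc[k]
        print(n,k.sum(),"z",np.median(q[k,2]).round(1),"x",np.percentile(loc[:,0],[1,99]).round(1),"y",np.percentile(loc[:,1],[1,99]).round(1),"slopes",np.linalg.lstsq(np.c_[loc,np.ones(len(loc))],q[k,2],rcond=None)[0].round(3))
E
python3 - <<'E'
from chk import *
face([483.5,-213.6],113,(-80,-12),"3")
E
```

```text
t 5.98 pos [478.6 -83.2 218.4] grasp [ 486.1 -192.2  108.4] z [ 0.048 -0.703 -0.71 ] y [0.998 0.063 0.006] j [-31.  50.  44. 123.  44.  18. -39.] F [-0.4 -0.7 -0.9] w 0.714 66.5
top 496 z 117.1 x [-29.5  32.4] y [-65.7 -12.7] slopes [-1.00000e-03  7.00000e-03  1.17156e+02]
scene 173 z 116.9 x [-28.2  36.5] y [-65.  -12.3] slopes [-4.30000e-02  2.00000e-03  1.16406e+02]
```

Call:
drive_tool:
  steps: [0.3,0,0.3,0,0,0,-1,0.6,0,0.6,0,0,0,-1,0.8,0,0.8,0,0,0,-1,0.8,0,0.8,0,0,0,-1]

```text
time_s: 6.42
position: [478.5, -82.5, 206.8]
eef_rot: [[-0.041, 0.998, 0.048], [0.707, 0.063, -0.704], [-0.706, 0.005, -0.709]]
ft_force: [-2.4, 7.3, 8.2]
gripper_width: 0.716
finger_force: 67.6
```

Run:
```python
from chk import *
face([483.5,-213.6],107,(-80,-12),"4")
```

```text
t 6.42 pos [478.5 -82.5 206.8] grasp [ 486.  -191.6   97. ] z [ 0.048 -0.704 -0.709] y [0.998 0.063 0.005] j [-31.  52.  44. 123.  44.  17. -40.] F [-2.4  7.3  8.2] w 0.716 67.6
top 682 z 107.0 x [-29.3  31.9] y [-64.8 -12.5] slopes [-1.70000e-02  1.10000e-02  1.07429e+02]
scene 339 z 108.5 x [-25.6  37.5] y [-63.  -12.9] slopes [-2.1000e-02  9.0000e-03  1.0876e+02]
```

Call:
drive_tool:
  steps: [0,0,0,0,0,0,0.6,0,0,0,0,0,0,0.9,0,0,0,0,0,0,0.9,0,0,0,0,0,0,0.9,0,0,0,0,0,0,0.9]

```text
time_s: 6.93
position: [476.2, -83.8, 205.9]
eef_rot: [[-0.041, 0.998, 0.041], [0.707, 0.058, -0.704], [-0.706, 0.0, -0.709]]
ft_force: [-6.0, 1.1, 0.9]
gripper_width: 0.951
finger_force: 0.0
```

Call:
drive_tool:
  steps: [0,0,-1.5,0,0,0,0.9,0,0,-4,0,0,0,0.9,0,0,-7,0,0,0,0.9,0,0,-10,0,0,0,0.9,0,0,-14,0,0,0,1,0,0,-14,0,0,0,1]

```text
time_s: 7.43
position: [474.0, 19.9, 308.8]
eef_rot: [[-0.042, 0.997, 0.06], [0.713, 0.072, -0.698], [-0.7, 0.014, -0.714]]
ft_force: [1.1, 0.8, -0.5]
gripper_width: 1.0
finger_force: 0.0
```

Run:
```python
from chk import *
face([483.5,-213.6],107,(-80,80),"5")
c=np.load("top5.npz")["frame"];s2=np.load("scene5.npz")["frame"]
cv2.imwrite("pics/a5.png",np.hstack([cv2.resize(c[180:360,330:530],(400,360),interpolation=2),cv2.resize(s2[100:280,180:380],(400,360),interpolation=2)]))
```

```text
t 7.43 pos [474.   19.9 308.8] grasp [483.3 -88.3 198.1] z [ 0.06  -0.698 -0.714] y [0.997 0.072 0.014] j [-41.  37.  38. 118.  36.  40. -34.] F [ 1.1  0.8 -0.5] w 1.0 0.0
top 1677 z 106.5 x [-30.3  31.1] y [-63.7  64.2] slopes [ 1.00000e-03 -1.00000e-03  1.06458e+02]
scene 882 z 107.9 x [-28.2  35.7] y [-62.   66.9] slopes [-9.00000e-03 -2.00000e-03  1.07762e+02]
```

View pics/a5.png

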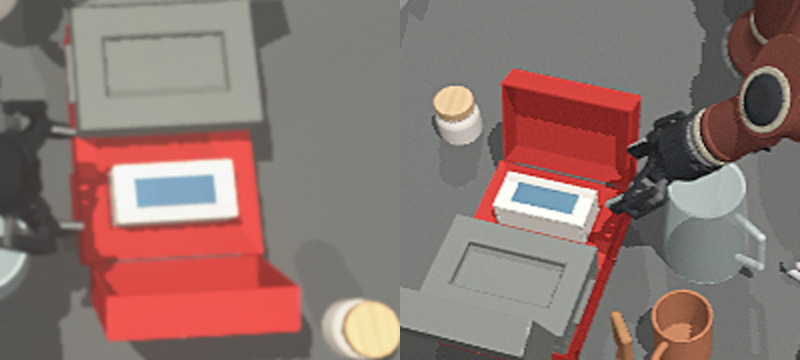

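The cover lies flat and home, with its top at 106.5 against the ideal 106 and the panel up (left crop 175,190). The tray comes next, so I'll check clearance to the orange and purple boxes.

Run:
```python
from h import *;from rig import *
for n in("top","scene"):
    c=dict(np.load(n+"0.npz"));W=cloud(c);h=cv2.cvtColor(c["frame"],cv2.COLOR_BGR2HSV).astype(int)
    for l,hh in(("orange",(8,16)),("purple",(130,155))):
        m=(h[...,0]>=hh[0])&(h[...,0]<=hh[1])&(h[...,1]>150)&(W[...,1]>150)&(W[...,1]<480)&(W[...,0]>550)&(W[...,2]>5)
        q=W[m];print(n,l,len(q),np.percentile(q,[2,98],axis=0).round(0).tolist())
s=sense();go(s,(510,60,330),rot(-45,2.5));go(s,(560,330,330),rot(-45,1.6));go(s,(640,249.5,91),rot(-45,1.6),100)
```

```text
top orange 1131 [[677.0, 380.0, 16.0], [733.0, 442.0, 133.0]]Traceback (most recent call last):
  File "<stdin>", line 6, in <module>
    return _quantile_unchecked(
        a, q, axis, out, overwrite_input, method, keepdims, weights)
    return _ureduce(a,
                    func=_quantile_ureduce_func,
    ...<5 lines>...
                    overwrite_input=overwrite_input,
                    method=method)
    r = func(a, **kwargs)
    result = _quantile(arr,
                       quantiles=q,
    ...<2 lines>...
                       out=out,
                       weights=wgt)
    slices_having_nans = np.isnan(arr[-1, ...])
                                  ~~~^^^^^^^^^
IndexError: index -1 is out of bounds for axis 0 with size 0
```

Run:
```python
from h import *;from rig import *
c=dict(np.load("top0.npz"));W=cloud(c);q=W[125:172,182:226].reshape(-1,3);q=q[q[:,2]>20];print("purple",np.percentile(q,[2,98],axis=0).round(0).tolist())
s=sense();go(s,(510,60,330),rot(-45,2.5));go(s,(560,330,330),rot(-45,1.6));go(s,(640,249.5,91),rot(-45,1.6),100)
```

```text
purple [[754.0, 249.0, 23.0], [822.0, 318.0, 133.0]]
tcp [505.2 169.5 439.6] shift_cm [  1.38   4.39 -20.04] rot [ 1.22 -0.35  0.58]
tcp [556.9 439.6 439.6] shift_cm [ 20.34  11.32 -38.7 ] rot [ 1.86 -0.35  1.22]
tcp [635.  429.7 271.3] shift_cm [ 31.15  18.91 -25.64] rot [ 1.86 -0.35  1.22]
```

Call:
drive_tool:
  steps: [1.4,4.4,-20,1.2,-0.4,0.6,1,1.4,4.4,-20,1.2,-0.4,0.6,1,1.4,4.4,-20,1.2,-0.4,0.6,1,1.4,4.4,-20,1.2,-0.4,0.6,1,1.4,4.4,-20,1.2,-0.4,0.6,1,20.3,11.3,-38.7,1.9,-0.4,1.2,1,20.3,11.3,-38.7,1.9,-0.4,1.2,1,20.3,11.3,-38.7,1.9,-0.4,1.2,1,20.3,11.3,-38.7,1.9,-0.4,1.2,1,20.3,11.3,-38.7,1.9,-0.4,1.2,1,20.3,11.3,-38.7,1.9,-0.4,1.2,1,20.3,11.3,-38.7,1.9,-0.4,1.2,1]

```text
time_s: 8.53
position: [558.2, 441.8, 434.3]
eef_rot: [[-0.024, 1.0, 0.015], [0.704, 0.028, -0.71], [-0.71, -0.007, -0.704]]
ft_force: [-0.2, -0.1, -0.3]
gripper_width: 1.003
finger_force: 0.0
```

Run:
```python
from h import *;from rig import *
s=sense();st(s);go(s,(640,249.5,91),rot(-45,1.6),100)
```

```text
t 8.53 pos [558.2 441.8 434.3] grasp [560.5 331.8 325.1] z [ 0.015 -0.71  -0.704] y [ 1.     0.028 -0.007] j [-57.  51.  31.  57.  15. 102. -30.] F [-0.2 -0.1 -0.3] w 1.003 0.0
tcp [635.  429.7 271.3] shift_cm [10.53  7.75 12.45] rot [-0.29  0.21  0.25]
```

Call:
drive_tool:
  steps: [10.5,7.8,12.4,-0.3,0.2,0.2,1,10.5,7.8,12.4,-0.3,0.2,0.2,1,10.5,7.8,12.4,-0.3,0.2,0.2,1,10.5,7.8,12.4,-0.3,0.2,0.2,1,10.5,7.8,12.4,-0.3,0.2,0.2,1,10.5,7.8,12.4,-0.3,0.2,0.2,1,10.5,7.8,12.4,-0.3,0.2,0.2,1,10.5,7.8,12.4,-0.3,0.2,0.2,1]

```text
time_s: 9.2
position: [635.5, 426.8, 278.6]
eef_rot: [[-0.015, 1.0, 0.023], [0.708, 0.027, -0.705], [-0.706, 0.006, -0.708]]
ft_force: [-0.3, -0.1, 1.6]
gripper_width: 1.002
finger_force: 0.0
```

Run:
```python
from h import *;from rig import *
s=sense();st(s);go(s,(640,249.5,91),rot(-45,1.6),0)
im=[]
for n,b in(("top",(100,340,80,380)),("scene",(200,440,330,630))):
    c=capture(n);im.append(cv2.resize(c["frame"][b[0]:b[1],b[2]:b[3]],(400,320),interpolation=2))
cv2.imwrite("pics/a6.png",np.hstack(im))
```

```text
t 9.2 pos [635.5 426.8 278.6] grasp [639.1 317.5 168.8] z [ 0.023 -0.705 -0.708] y [1.    0.027 0.006] j [-51.  63.  29.  54.  12.  91. -33.] F [-0.3 -0.1  1.6] w 1.002 0.0
tcp [636.9 359.1 200.6] shift_cm [ 0.7  -0.09 10.31] rot [ 0.19 -0.11 -0.29]
```

View pics/a6.png

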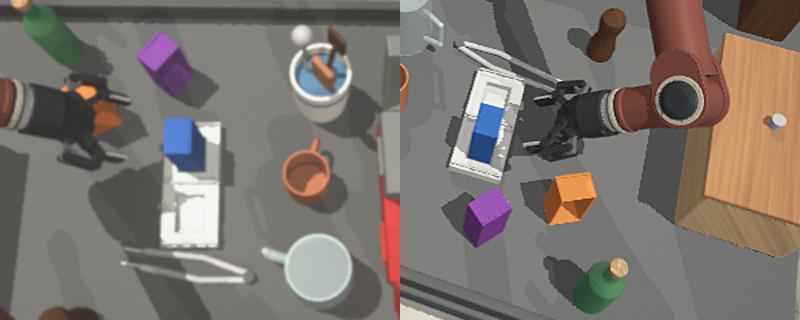

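Gripper is open and lined up on the blue tray's open side (left crop 180,145), well clear of both boxes. Advance and grip.

Call:
drive_tool:
  steps: [0.7,-0.1,3,0.2,-0.1,-0.3,1,0.7,-0.1,6,0.2,-0.1,-0.3,1,0.7,-0.1,8.5,0.2,-0.1,-0.3,1,0.7,-0.1,10.3,0.2,-0.1,-0.3,1,0.7,-0.1,10.3,0.2,-0.1,-0.3,1,0.7,-0.1,10.3,0.2,-0.1,-0.3,1]

```text
time_s: 9.8
position: [636.4, 358.9, 199.8]
eef_rot: [[-0.021, 1.0, 0.017], [0.707, 0.027, -0.707], [-0.707, -0.003, -0.707]]
ft_force: [0.1, -0.1, 0.7]
gripper_width: 0.999
finger_force: 0.0
```

Call:
drive_tool:
  steps: [0,0,0,0,0,0,-1,0,0,0,0,0,0,-1,0,0,0,0,0,0,-1,0,0,0,0,0,0,-1,0,0,0,0,0,0,-1,0,0,0,0,0,0,-1]

```text
time_s: 10.3
position: [636.5, 360.7, 200.2]
eef_rot: [[-0.022, 1.0, 0.021], [0.708, 0.03, -0.706], [-0.706, -0.001, -0.708]]
ft_force: [-1.2, 4.2, 6.5]
gripper_width: 0.71
finger_force: 66.4
```

Call:
drive_tool:
  steps: [-0.7,0,-0.7,0,0,0,-1,-1.8,0,-1.8,0,0,0,-1,-3.5,0,-3.5,0,0,0,-1,-6,0,-6,0,0,0,-1,-8.5,0,-8.5,0,0,0,-1,-11,0,-11,0,0,0,-1,-13.5,0,-13.5,0,0,0,-1,-16,0,-16,0,0,0,-1,-17,0,-17,0,0,0,-1,-17,0,-17,0,0,0,-1]

```text
time_s: 11.13
position: [637.6, 357.4, 445.3]
eef_rot: [[-0.014, 1.0, 0.023], [0.709, 0.026, -0.705], [-0.706, 0.006, -0.709]]
ft_force: [-0.3, -0.5, -1.4]
gripper_width: 0.718
finger_force: 65.9
```

Run:
```python
from h import *;from rig import *
s=sense();st(s)
go(s,(500,200,340),rot(-25,2));go(s,(480,0,360),rot(0,3));go(s,(500,-150,360),rot(25,3.5));go(s,(624,-225,260),rot(45,3.5))
```

```text
t 11.13 pos [637.6 357.4 445.3] grasp [641.1 248.1 335.5] z [ 0.023 -0.705 -0.709] y [1.    0.026 0.006] j [-49.  51.  32.  54.  17.  98. -23.] F [-0.3 -0.5 -1.4] w 0.718 65.9
tcp [497.7 265.5 480.5] shift_cm [ -8.79 -14.2    3.68] rot [-0.02 19.87 -0.61]
tcp [480.   0. 515.] shift_cm [-30.01 -16.65  19.91] rot [-0.27 44.87 -1.56]
tcp [ 504.  -215.4  500.5] shift_cm [-44.28 -14.82  36.18] rot [-2.000e-02  6.987e+01 -2.170e+00]
tcp [ 630.7 -334.4  369.6] shift_cm [-43.66  -2.54  54.13] rot [ 0.38 89.87 -2.23]
```

Call:
drive_tool:
  steps: [-8.8,-14.2,3.7,0,20,-0.6,-1,-8.8,-14.2,3.7,0,20,-0.6,-1,-8.8,-14.2,3.7,0,20,-0.6,-1,-8.8,-14.2,3.7,0,20,-0.6,-1,-30,-16.6,19.9,-0.3,45,-1.6,-1,-30,-16.6,19.9,-0.3,45,-1.6,-1,-30,-16.6,19.9,-0.3,45,-1.6,-1,-30,-16.6,19.9,-0.3,45,-1.6,-1,-30,-16.6,19.9,-0.3,45,-1.6,-1,-30,-16.6,19.9,-0.3,45,-1.6,-1,-30,-16.6,19.9,-0.3,45,-1.6,-1,-30,-16.6,19.9,-0.3,45,-1.6,-1]

```text
time_s: 12.13
position: [479.4, -5.6, 510.9]
eef_rot: [[-0.041, 0.999, -0.011], [0.999, 0.041, -0.005], [-0.005, -0.011, -1.0]]
ft_force: [0.3, 0.4, -1.3]
gripper_width: 0.714
finger_force: 66.0
```

Run:
```python
from h import *;from rig import *
s=sense();st(s)
go(s,(500,-150,360),rot(25,3.5));go(s,(624,-225,260),rot(45,3.5))
```

```text
t 12.13 pos [479.4  -5.6 510.9] grasp [477.7  -6.4 355.9] z [-0.011 -0.005 -1.   ] y [ 0.999  0.041 -0.011] j [-22.  15.  26.  99.  -7.  68.   9.] F [ 0.3  0.4 -1.3] w 0.714 66.0
tcp [ 504.  -215.4  500.5] shift_cm [-21.06   1.6    1.12] rot [-0.39 25.25 -1.27]
tcp [ 630.7 -334.4  369.6] shift_cm [-33.41  13.92  14.12] rot [-0.17 45.25 -1.34]
```

Call:
drive_tool:
  steps: [-21,1.6,1.1,-0.4,25,-1.3,-1,-21,1.6,1.1,-0.4,25,-1.3,-1,-21,1.6,1.1,-0.4,25,-1.3,-1,-21,1.6,1.1,-0.4,25,-1.3,-1,-21,1.6,1.1,-0.4,25,-1.3,-1,-33.4,13.9,14.1,-0.2,45.2,-1.3,-1,-33.4,13.9,14.1,-0.2,45.2,-1.3,-1,-33.4,13.9,14.1,-0.2,45.2,-1.3,-1,-33.4,13.9,14.1,-0.2,45.2,-1.3,-1,-33.4,13.9,14.1,-0.2,45.2,-1.3,-1,-33.4,13.9,14.1,-0.2,45.2,-1.3,-1,-33.4,13.9,14.1,-0.2,45.2,-1.3,-1]

```text
time_s: 13.13
position: [637.2, -325.7, 360.7]
eef_rot: [[-0.044, 0.997, -0.057], [0.701, 0.071, 0.71], [0.712, -0.008, -0.702]]
ft_force: [-1.1, 0.7, -1.5]
gripper_width: 0.713
finger_force: 66.0
```

Run:
```python
from h import *;from rig import *
s=sense();st(s)
go(s,(625.5,-225.5,200),rot(45,3.5))
```

```text
t 13.13 pos [ 637.2 -325.7  360.7] grasp [ 628.4 -215.7  251.9] z [-0.057  0.71  -0.702] y [ 0.997  0.071 -0.008] j [ 24.  52.  19.  63. -46. 102.  48.] F [-1.1  0.7 -1.5] w 0.713 66.0
tcp [ 632.2 -334.9  309.6] shift_cm [-4.26 -0.52  2.96] rot [-0.75 -0.39  0.07]
```

Call:
drive_tool:
  steps: [-2,-0.2,1.5,-0.7,-0.4,0,-1,-4,-0.3,3.1,-0.7,-0.4,0,-1,-4,-0.3,3.1,-0.7,-0.4,0,-1,-4,-0.3,3.1,-0.7,-0.4,0,-1,-4,-0.3,3.1,-0.7,-0.4,0,-1]

```text
time_s: 13.55
position: [634.6, -330.1, 320.5]
eef_rot: [[-0.055, 0.998, -0.037], [0.708, 0.066, 0.703], [0.704, 0.012, -0.71]]
ft_force: [0.6, 0.0, -1.2]
gripper_width: 0.722
finger_force: 66.0
```

Run:
```python
from chk import *
# open side up: rim visible at top; list rim extents
b=R.from_euler('z',3.5,degrees=True).as_matrix()[:2,:2];im=[]
for n,C,bx in(("top",[624.2,-204.2],(150,270,320,520)),("scene",[622.8,-204.6],(160,280,150,350))):
    c=capture(n);np.savez(n+"7.npz",**c);W=cloud(c);h=cv2.cvtColor(c["frame"],cv2.COLOR_BGR2HSV).astype(int)
    m=(abs(h[...,0]-112)<14)&(h[...,1]>110)&(W[...,2]>200);q=W[m]
    loc=(q[:,:2]-C)@b;k=(abs(loc)<100).all(1);loc=loc[k];z=q[k,2];print(n,k.sum(),np.percentile(z,[5,50,90,97]).round(1))
    kk=z>np.percentile(z,90)-6
    print("rim x",np.percentile(loc[kk,0],[1,99]).round(1),"y",np.percentile(loc[kk,1],[1,99]).round(1),"slope",np.linalg.lstsq(np.c_[loc[kk],np.ones(kk.sum())],z[kk],rcond=None)[0].round(3))
    im.append(cv2.resize(c["frame"][bx[0]:bx[1],bx[2]:bx[3]],(400,240),interpolation=2))
cv2.imwrite("pics/a7.png",np.hstack(im))
```

```text
t 13.55 pos [ 634.6 -330.1  320.5] grasp [ 628.8 -221.1  210.5] z [-0.037  0.703 -0.71 ] y [0.998 0.066 0.012] j [ 24.  54.  19.  66. -46.  97.  52.] F [ 0.6  0.  -1.2] w 0.722 66.0
top 573 [202.3 218.4 223.5 225.3]
rim x [-30.5  31.3] y [-58.9  65.7] slope [-2.5000e-02 -4.4000e-02  2.2359e+02]
scene 628 [201.9 215.9 225.4 228. ]
rim x [-26.7  38.2] y [-60.5  68.2] slope [ 7.40000e-02 -4.30000e-02  2.24824e+02]
```

View pics/a7.png

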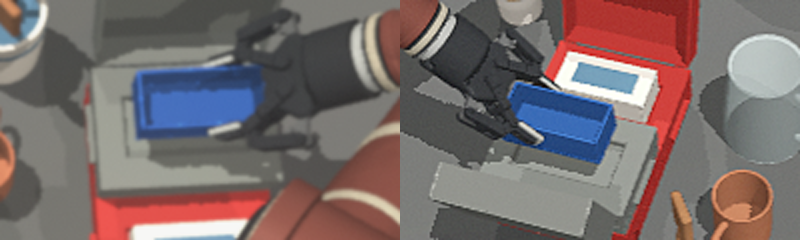

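The tray hangs open side up, centred over the grey pocket (left crop 195,100). It is pitched about 2.5° with the +y end low, so I'll correct that while lowering.

Call:
drive_tool:
  steps: [-1.2,0,0.8,0,2.5,0,-1,-2.4,-0.1,1.8,0,2.5,0,-1,-3.4,-0.1,2.8,0,2.5,0,-1,-4.2,-0.1,3.5,0,2.5,0,-1,-4.2,-0.1,3.5,0,2.5,0,-1,-4.2,-0.1,3.5,0,2.5,0,-1,-4.2,-0.1,3.5,0,2.5,0,-1]

```text
time_s: 14.23
position: [634.4, -336.1, 264.2]
eef_rot: [[-0.052, 0.998, -0.04], [0.677, 0.065, 0.733], [0.735, 0.011, -0.679]]
ft_force: [-0.8, 0.3, -0.3]
gripper_width: 0.72
finger_force: 66.0
```

```bash
cat > rim.py <<'E'
from chk import *
def rim(tag,zmin):
    b=R.from_euler('z',3.5,degrees=True).as_matrix()[:2,:2]
    for n,C in(("top",[624.2,-204.2]),("scene",[622.8,-204.6])):
        c=capture(n);np.savez(n+tag+".npz",**c);W=cloud(c);h=cv2.cvtColor(c["frame"],cv2.COLOR_BGR2HSV).astype(int)
        m=(abs(h[...,0]-112)<14)&(h[...,1]>110)&(W[...,2]>zmin);q=W[m]
        loc=(q[:,:2]-C)@b;k=(abs(loc)<100).all(1);loc=loc[k];z=q[k,2]
        kk=z>np.percentile(z,90)-6
        print(n,k.sum(),"rim x",np.percentile(loc[kk,0],[1,99]).round(1),"y",np.percentile(loc[kk,1],[1,99]).round(1),"slope",np.linalg.lstsq(np.c_[loc[kk],np.ones(kk.sum())],z[kk],rcond=None)[0].round(3))
E
python3 -c "
from rim import *
rim('8',140)"
```

```text
t 14.23 pos [ 634.4 -336.1  264.2] grasp [ 628.2 -222.4  159. ] z [-0.04   0.733 -0.679] y [0.998 0.065 0.011] j [ 25.  58.  17.  67. -48.  96.  55.] F [-0.8  0.3 -0.3] w 0.72 66.0
top 680 rim x [-31.6  31. ] y [-61.2  64.1] slope [3.00000e-03 2.50000e-02 1.71332e+02]
scene 765 rim x [-26.7  38.6] y [-63.2  67.4] slope [ 5.80000e-02 -1.10000e-02  1.74032e+02]
```

Call:
drive_tool:
  steps: [-0.3,0,0.3,0,0,0,-1,-0.6,0,0.6,0,0,0,-1,-0.8,0,0.8,0,0,0,-1,-0.8,0,0.8,0,0,0,-1]

```text
time_s: 14.67
position: [634.4, -335.9, 255.5]
eef_rot: [[-0.054, 0.998, -0.039], [0.675, 0.065, 0.735], [0.736, 0.013, -0.677]]
ft_force: [-0.5, -0.4, 8.0]
gripper_width: 0.718
finger_force: 66.7
```

```bash
python3 -c "
from rim import *
rim('9',132)"
```

```text
t 14.67 pos [ 634.4 -335.9  255.5] grasp [ 628.3 -222.1  150.5] z [-0.039  0.735 -0.677] y [0.998 0.065 0.013] j [ 25.  58.  17.  67. -48.  95.  56.] F [-0.5 -0.4  8. ] w 0.718 66.7
top 640 rim x [-31.4  31.4] y [-63.1  64.4] slope [1.30000e-02 2.40000e-02 1.62731e+02]
scene 734 rim x [-26.9  37.6] y [-63.2  67.4] slope [ 6.00000e-02 -1.90000e-02  1.65328e+02]
```

Call:
drive_tool:
  steps: [0,0,0,0,0,0,0.6,0,0,0,0,0,0,0.9,0,0,0,0,0,0,0.9,0,0,0,0,0,0,0.9,0,0,0,0,0,0,0.9]

```text
time_s: 15.18
position: [634.2, -335.5, 252.3]
eef_rot: [[-0.051, 0.998, -0.041], [0.676, 0.065, 0.734], [0.735, 0.01, -0.678]]
ft_force: [0.8, -0.0, -0.2]
gripper_width: 0.948
finger_force: 0.0
```

Call:
drive_tool:
  steps: [0,0,-1.5,0,0,0,0.9,0,0,-4,0,0,0,0.9,0,0,-7,0,0,0,0.9,0,0,-10,0,0,0,0.9,0,0,-14,0,0,0,1,0,0,-14,0,0,0,1]

```text
time_s: 15.68
position: [637.9, -444.2, 352.9]
eef_rot: [[-0.052, 0.998, -0.033], [0.685, 0.06, 0.727], [0.727, 0.015, -0.686]]
ft_force: [-1.3, -1.9, 1.3]
gripper_width: 0.998
finger_force: 0.0
```

```bash
python3 -c "
from rim import *
rim('10',132)
face([483.5,-213.6],107,(-80,80),'11')
c=np.load('top10.npz')['frame'];s2=np.load('scene10.npz')['frame']
W=cloud(dict(np.load('top10.npz')));b=R.from_euler('z',3.5,degrees=True).as_matrix()[:2,:2]
q=W[np.isfinite(W).all(2)];loc=(q[:,:2]-[624.2,-204.2])@b;k=(abs(loc[:,0])<20)&(abs(loc[:,1])<52)
print('floor z',np.median(q[k,2]),np.linalg.lstsq(np.c_[loc[k],np.ones(k.sum())],q[k,2],rcond=None)[0].round(3))
cv2.imwrite('pics/a10.png',np.hstack([cv2.resize(c[110:370,300:540],(400,433),interpolation=2),cv2.resize(s2[100:340,150:390],(400,433),interpolation=2)]))
"
```

```text
t 15.68 pos [ 637.9 -444.2  352.9] grasp [ 632.8 -331.6  246.5] z [-0.033  0.727 -0.686] y [0.998 0.06  0.015] j [ 33.  61.  17.  44. -47. 112.  46.] F [-1.3 -1.9  1.3] w 0.998 0.0
top 779 rim x [-31.1  31.3] y [-63.7  64.4] slope [-4.00000e-03  1.00000e-03  1.60176e+02]
scene 833 rim x [-26.7  38.3] y [-62.5  67.8] slope [ 6.00000e-03 -1.00000e-03  1.61656e+02]
top 1677 z 106.4 x [-30.2  30.8] y [-63.7  64.1] slopes [-3.00000e-03 -1.00000e-03  1.06443e+02]
scene 896 z 107.9 x [-27.6  36. ] y [-62.1  66.4] slopes [-2.00000e-03 -1.00000e-03  1.07735e+02]
floor z 119.14949143753347 [1.00000e-02 1.00000e-03 1.19143e+02]
```

View pics/a10.png

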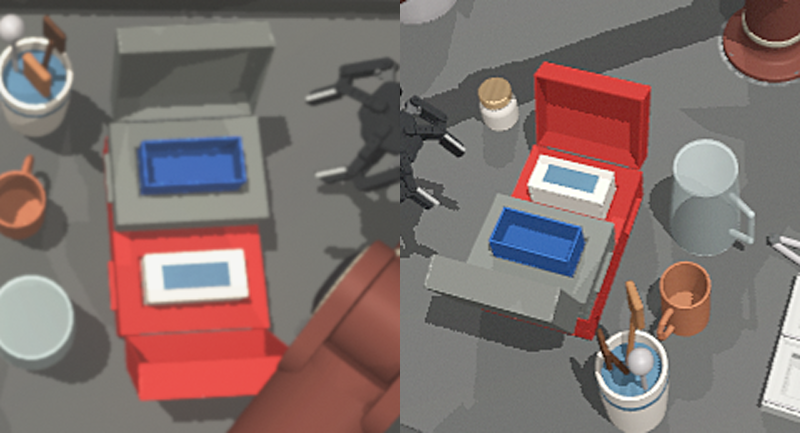

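Both parts are home: the tray floor reads 119.1 against an ideal 119, and the cover top 106.4 against 106. Both lids stand open and the other things are undisturbed. I'll raise the arm a little to clear everything, then hand in.

Call:
drive_tool:
  steps: [1.5,0,-1.4,0,0,0,1,3,0,-2.8,0,0,0,1,4.4,0,-4.1,0,0,0,1,4.4,0,-4.1,0,0,0,1,4.4,0,-4.1,0,0,0,1,4.4,0,-4.1,0,0,0,1]

```text
time_s: 16.38
position: [639.6, -437.7, 405.9]
eef_rot: [[-0.05, 0.998, -0.043], [0.675, 0.066, 0.735], [0.736, 0.007, -0.677]]
ft_force: [-0.2, 0.8, -0.9]
gripper_width: 1.002
finger_force: 0.0
```

```bash
python3 -c "
from h import *;from rig import *
st(sense());print(sign_off())"
```

```text
t 16.38 pos [ 639.6 -437.7  405.9] grasp [ 632.9 -323.9  301. ] z [-0.043  0.735 -0.677] y [0.998 0.066 0.007] j [ 38.  58.  -1.  39. -36. 113.  36.] F [-0.2  0.8 -0.9] w 1.002 0.0
the job is handed in; nothing more can be done
None
```

Job handed in at 16.4 s: the white cover lies flat in the red pocket with its open side down, the blue tray lies flat in the grey pocket with its open side up, and both lids still stand open; no verdict came back from the hand-in.

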